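# Complete a cobalt line blend on the sample rail

### The arm

A 6-joint arm with a two-finger parallel gripper is mounted at the origin on the work surface; the furniture and walls round the work are solid. World frame = base frame: x ahead of the robot, y to its left, z up, the work surface at z = 0. Lengths are in m, angles in degrees, forces in N, time in s.
With the tool pointing down it reaches from about 0.35 to 0.85 m from the base axis. Payload 8.1 kg.
Tool frame: the origin (TCP) lies on the centre line of the jaws, within the pads' length; the fingertips stand 19 mm ahead of it and the grasp point (between the pads) is the TCP; z points along the fingers, y is the line along which they close (so a half turn about z gives the same grasp; the last joint's range is limited). The gripper opens to 93 mm and grips with 3 to 60 N. Pads are 15 mm wide; open, the fingers measure 128 mm over their backs; the gripper's body (75 mm by 188 mm) begins 65 mm behind the grasp point.
Start: joints at [-70.669, 7.471, 85.268, -0, 87.261, -4.893], TCP at [0.246, -0.547, 0.238] pointing down, gripper open.
Joint ranges: [-169.43, 169.43], [-51.17, 129.36], [1.28, 143.12], [-76.62, 256.62], [0, 156.53], [-152.29, 152.29]. Speed limits (degrees/s): [136.94, 136.94, 159.86, 180, 180, 180].

### API

Orientations are given as a 3x3 rotation matrix whose columns are the frame's x, y, z axes.
In Python, from station import observe, get_image, camera_params, job_done gives the robot as it stands.
- The arm moves only by the shell command python3 -m creep 'ROWS' [OPENING] [FORCE]. ROWS is rows parted by semicolons, their numbers by spaces, 1 to 5 of them, each of 6 numbers: dx, dy, dz in m, then a rotation vector rx, ry, rz in degrees; each row is the pose to reach, as a shift and turn from the pose commanded when the command began, along the tool's axes at that moment; what a row does not reach only later rows make up. A row lasts 1/10 s, in which the tool goes at most 0.05 m and 8.59 degrees, less where a joint would pass 70% of its speed; a pose out of reach is approached as far as the arm can. OPENING is the finger opening in m, set as the command begins (- or left out keeps the last). The fingers move at their own pace and stop on an object; FORCE is the grip in N (left out, the last holds). Time passes only in rows, so rows that do not move let the fingers close. It prints the time, the measured TCP pose, the force, the opening and the grip force at its end.
- observe(): the state, without advancing time (a new reading comes with each control period).
- get_image(name): name is "side" or "top" or "wrist"; returns the picture (420x560x3 uint8, red, green, blue); there is no depth.
- camera_params(name): a dict with "fx", "fy", "cx", "cy" (pixels), "D" ([k1, k2, p1, p2, k3] as OpenCV has them; the pictures are not rectified), "xyz" and "attitude" of the camera in the world. Camera axes: x right, y down, z forward; pixel columns grow to the right and rows downward; lengths in m; the calibration is good to about 2 mm. A picture is of the moment at which its call begins: read the wrist's pose just before it. camera_params takes no time and is no camera call; for the wrist camera it gives the pose at the moment of the call.
- job_done(): hands the job in; it is judged then, once.
The state is a dict: "t": time; "q": joint angles; "dq": joint speeds; "tau": joint torques, N m; "ee_pos": TCP position; "eef_rot": TCP orientation; "contact_force": force on the tool from outside, world axes, zero at the start; "wrist_torque": the same for the moment, N m; "finger_gap": finger opening in m; "grasp_force": force on a finger pad.
Only numpy, scipy, OpenCV 4.12 (cv2) and the standard library are available. Lean on these libraries where they do the work, as an engineer would, in place of code of your own. Each camera call takes 0.05 s, during which the arm holds its last target. There are 200 camera calls.

### The job

Complete the cobalt line blend on the sample rail: stand the four blue test tiles from the ware board upright in the four empty bays, one to a bay, so that the row darkens step by step from the white end tile to the near-black navy one. Square each tile to the row like the end tiles and set it down without dropping it. Leave the brown and green tiles where they are and the end tiles standing in their bays.

Things in the scene. Friction and masses are not known exactly. Their poses are not given: they have to be found in the camera images.
- tile_pale: Loose blue tile: palest blue, clearly bluer than the white end tile. Inverted-T tile 75 mm high: foot 36 (x) by 40 (y) by 7 mm thick, on its middle an upright plate 9 mm thick (x), 40 mm wide (y); front and back alike. Origin: centre of the foot's underside; z up. About 85 g. Starts upright on the plywood ware board, top 12 mm above the table, places and yaw at random.
- tile_light: Loose blue tile: light sky blue, second palest of the four blues. Inverted-T tile 75 mm high: foot 36 (x) by 40 (y) by 7 mm thick, on its middle an upright plate 9 mm thick (x), 40 mm wide (y); front and back alike. Origin: centre of the foot's underside; z up. About 85 g. Starts upright on the plywood ware board, top 12 mm above the table, places and yaw at random.
- tile_mid: Loose blue tile: medium blue, second darkest of the four blues. Inverted-T tile 75 mm high: foot 36 (x) by 40 (y) by 7 mm thick, on its middle an upright plate 9 mm thick (x), 40 mm wide (y); front and back alike. Origin: centre of the foot's underside; z up. About 85 g. Starts upright on the plywood ware board, top 12 mm above the table, places and yaw at random.
- tile_deep: Loose blue tile: deep blue, darkest of the four (the end tile is near-black). Inverted-T tile 75 mm high: foot 36 (x) by 40 (y) by 7 mm thick, on its middle an upright plate 9 mm thick (x), 40 mm wide (y); front and back alike. Origin: centre of the foot's underside; z up. About 85 g. Starts upright on the plywood ware board, top 12 mm above the table, places and yaw at random.
- end_white: White glazed tile of the same form and size, standing loose in the bay at one end of the rail (either end): the start of the row.
- end_navy: Almost black navy tile of the same form and size, standing loose in the bay at the rail's other end: the end of the row.
- tile_brown: Loose amber-brown tile of the same form, among the blue ones on the ware board; belongs to another trial and stays where it is.
- tile_green: Loose green tile of the same form, among the blue ones on the ware board; belongs to another trial and stays where it is.
- rail: Low wooden rail fixed to the table, 400 (y) by 68 mm (x). Origin: centre of its underside. Six equal bays in a row, centres at x = 0, y = -150, -90, -30, 30, 90, 150 mm; the outer two hold the end tiles, the inner four are empty. Bay: 52 (x) by 56 mm (y) inside, floor 10 mm above the origin, walls 9 mm above the floor. Tiles stand with their y along the rail's y (either way round).

How it is judged (in metres and radians):
At the end, for the whole second after the job is handed in: Blue tiles released, at rest, upright (0.1 rad) on the floors of the four inner bays within 12 mm of centre, square to the rail within 0.3 rad, palest to deepest from white end to navy end; end tiles stand likewise in their own bays; brown and green tiles within 30 mm of their start (x of tile_pale in the frame of rail between -0.012 and 0.012 m and z of tile_pale in the frame of rail between 0.006 and 0.014 m and angle between each of tile_pale, tile_light, tile_mid, tile_deep, end_white, end_navy, tile_brown, tile_green's own z axis and vertical below 0.1 rad and angle between the x axis of each of tile_pale, tile_light, tile_mid, tile_deep, end_white, end_navy and the x axis of rail, either way round below 0.3 rad and linear speed of each of tile_pale, tile_light, tile_mid, tile_deep, end_white, end_navy below 0.02 m/s and contact force between each of tile_pale, tile_light, tile_mid, tile_deep, end_white, end_navy and the fingers below 0.1 N and x of tile_light in the frame of rail between -0.012 and 0.012 m and z of tile_light in the frame of rail between 0.006 and 0.014 m and x of tile_mid in the frame of rail between -0.012 and 0.012 m and z of tile_mid in the frame of rail between 0.006 and 0.014 m and x of tile_deep in the frame of rail between -0.012 and 0.012 m and z of tile_deep in the frame of rail between 0.006 and 0.014 m and x of end_white in the frame of rail between -0.012 and 0.012 m and z of end_white in the frame of rail between 0.006 and 0.014 m and x of end_navy in the frame of rail between -0.012 and 0.012 m and z of end_navy in the frame of rail between 0.006 and 0.014 m and ((y of end_white in the frame of rail between -0.162 and -0.138 m and y of tile_pale in the frame of rail between -0.102 and -0.078 m and y of tile_light in the frame of rail between -0.042 and -0.018 m and y of tile_mid in the frame of rail between 0.018 and 0.042 m and y of tile_deep in the frame of rail between 0.078 and 0.102 m and y of end_navy in the frame of rail between 0.138 and 0.162 m) or (y of end_white in the frame of rail between 0.138 and 0.162 m and y of tile_pale in the frame of rail between 0.078 and 0.102 m and y of tile_light in the frame of rail between 0.018 and 0.042 m and y of tile_mid in the frame of rail between -0.042 and -0.018 m and y of tile_deep in the frame of rail between -0.102 and -0.078 m and y of end_navy in the frame of rail between -0.162 and -0.138 m)) and distance of each of tile_brown, tile_green from where it was at the start of the episode below 0.03 m); the robot touches nothing.
It fails at once if A blue tile is dropped (falls freely more than about 25 mm) ((linear speed of tile_pale above 0.7 m/s and contact force between tile_pale and the fingers below 0.01 N) or (linear speed of tile_light above 0.7 m/s and contact force between tile_light and the fingers below 0.01 N) or (linear speed of tile_mid above 0.7 m/s and contact force between tile_mid and the fingers below 0.01 N) or (linear speed of tile_deep above 0.7 m/s and contact force between tile_deep and the fingers below 0.01 N)).
It fails at once if The brown or the green tile is shifted more than 30 mm or tipped (distance of any of tile_brown, tile_green from where it was at the start of the episode above 0.03 m or angle between any of tile_brown, tile_green's own z axis and vertical above 0.35 rad).
It fails at once if The white or the navy end tile is tipped or knocked from its bay (distance of any of end_white, end_navy from where it was at the start of the episode above 0.03 m or angle between any of end_white, end_navy's own z axis and vertical above 0.35 rad).
It also fails if it takes over 112 s, if anything falls off the work surface, if the arm or the gripper's body presses on something with over 40 N, if the wrist force passes 120 N, or if a joint passes its speed limit or range.

## Working session

There is one attempt and no reset: what is moved stays moved. The work goes in short steps, Python scripts to look and compute and a shell command to move; the robot and the scene stay as the last step left them, time stands still between calls to the robot, and variables do not carry over. Pictures are saved under pics/ and viewed, at most 14 in all, crops included, and the job is handed in when it is done.

```bash
ls; mkdir -p pics
python3 - <<'E'
from station import *
import cv2
print({k:v for k,v in observe().items() if k in('t','ee_pos','eef_rot','finger_gap')})
for n in('top','side','wrist'):
    p=camera_params(n);print(n,p)
    cv2.imwrite(f'pics/{n}0.png',get_image(n)[:,:,::-1])
E
```

```text
pics
{'t': 0.0, 'ee_pos': array([ 0.24602184, -0.54667078,  0.23661174]), 'eef_rot': array([[ 9.11948727e-01,  4.10303736e-01, -6.02965463e-04],
       [ 4.10304154e-01, -9.11947165e-01,  1.69393062e-03],
       [ 1.45153419e-04, -1.79217711e-03, -9.99998384e-01]]), 'finger_gap': 0.09306797861214379}
top {'fx': 391.0494082694472, 'fy': 391.0494082694472, 'cx': 277.3512245624137, 'cy': 212.6640076617704, 'D': array([-0.04419818,  0.        ,  0.        ,  0.        ,  0.        ]), 'xyz': array([0.45334621, 0.10209754, 0.88838469]), 'attitude': array([[-0.02391569, -0.99765184,  0.0641783 ],
       [-0.99971341,  0.02379779, -0.00260093],
       [ 0.00106752, -0.06422211, -0.99793506]])}
side {'fx': 409.6515685529347, 'fy': 409.6515685529347, 'cx': 277.0641264179931, 'cy': 212.45102219467265, 'D': array([0.00029501, 0.        , 0.        , 0.        , 0.        ]), 'xyz': array([ 0.42437512, -0.70669102,  0.5176749 ]), 'attitude': array([[ 9.96395312e-01, -4.13076705e-02,  7.40949319e-02],
       [-8.48302446e-02, -4.80432774e-01,  8.72919343e-01],
       [-4.60630861e-04, -8.76058232e-01, -4.82205104e-01]])}
wrist {'fx': 362.98866332337525, 'fy': 362.98866332337525, 'cx': 277.23624359616065, 'cy': 211.54711150682402, 'D': array([-0.00208168,  0.        ,  0.        ,  0.        ,  0.        ]), 'xyz': array([ 0.31479541, -0.51634478,  0.38330517]), 'attitude': array([[ 0.40941643, -0.87864686, -0.24567841],
       [-0.91234655, -0.3947069 , -0.10876692],
       [-0.00140326,  0.26867481, -0.96322992]])}
```

View pics/top0.png

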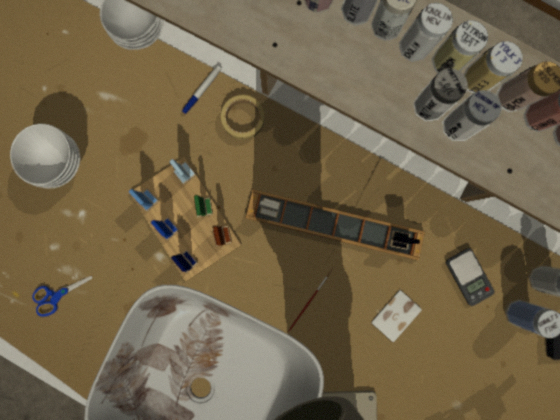

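View pics/side0.png

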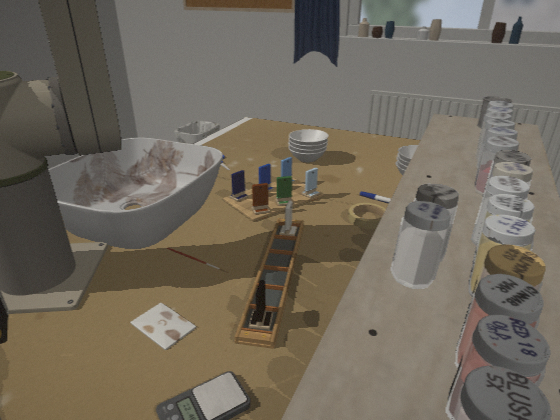

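Top: the board with six tiles is at about (185,220). Light blue tiles are at (143,198) and (181,170), mid blue at (163,228), deep blue at (183,262), green at (203,205) and brown at (222,235). The rail runs from (270,207) at the white end to (403,240) at the navy end, with a shelf at upper right and a basin near the base. Side: it agrees, with white at the far end.

```bash
cat > h.py <<'E'
import numpy as np, cv2
from station import *
def ray(p,uv):
    K=np.array([[p['fx'],0,p['cx']],[0,p['fy'],p['cy']],[0,0,1]])
    u=cv2.undistortPoints(np.array(uv,float).reshape(-1,1,2),K,p['D']).reshape(-1,2)
    return np.c_[u,np.ones(len(u))]@p['attitude'].T
def onz(p,uv,z):
    d=ray(p,uv); return p['xyz']+d*((z-p['xyz'][2])/d[:,2])[:,None]
def tri(ps,uvs):  # one point in several views -> position, residual
    A=np.zeros((3,3));b=np.zeros(3);L=[]
    for p,uv in zip(ps,uvs):
        d=ray(p,uv)[0];d/=np.linalg.norm(d);M=np.eye(3)-np.outer(d,d);A+=M;b+=M@p['xyz'];L.append((M,p['xyz']))
    x=np.linalg.solve(A,b);return x,max(np.linalg.norm(M@(x-c)) for M,c in L)
def proj(p,X):
    K=np.array([[p['fx'],0,p['cx']],[0,p['fy'],p['cy']],[0,0,1]])
    R=p['attitude'].T
    return cv2.projectPoints(np.array(X,float).reshape(-1,3),cv2.Rodrigues(R)[0],-R@p['xyz'],K,p['D'])[0].reshape(-1,2)
E
python3 - <<'E'
from h import *
np.set_printoptions(precision=3,suppress=True)
T,S=camera_params('top'),camera_params('side')
print(onz(T,[[143,198],[181,170],[163,228],[183,262],[203,205],[222,235]],.08))
print('rail',onz(T,[[248,192],[420,255]],.02))
print('ends',onz(T,[[270,205],[403,239]],.04))
for z in(.1,.2,.25,.3,.35,.4): print(z,onz(T,[[165,5],[560,215]],z)[:,:2].ravel(),onz(S,[[430,115],[330,420]],z)[:,:2].ravel())
for z in(.1,.15,.2):print('basin',onz(T,[[165,288],[250,300],[320,360]],z)[:,:2].ravel(), onz(S,[[223,150],[140,247]],z)[:,:2].ravel())
im=cv2.imread('pics/top0.png')
cv2.imwrite('pics/c0.png',np.hstack([cv2.resize(im[150:285,120:250],None,fx=3,fy=3,interpolation=3),cv2.resize(im[180:270,240:370],None,fx=3,fy=4.5,interpolation=3)]))
E
```

```text
[[0.543 0.38  0.08 ]
 [0.6   0.299 0.08 ]
 [0.479 0.338 0.08 ]
 [0.408 0.297 0.08 ]
 [0.525 0.254 0.08 ]
 [0.462 0.215 0.08 ]]
rail [[ 0.557  0.164  0.02 ]
 [ 0.407 -0.215  0.02 ]]
ends [[ 0.525  0.115  0.04 ]
 [ 0.444 -0.172  0.04 ]]
0.1 [ 0.952  0.328  0.485 -0.485] [ 1.119  0.75   0.506 -0.428]
0.2 [ 0.889  0.3    0.481 -0.411] [ 0.953  0.401  0.487 -0.495]
0.25 [ 0.857  0.285  0.479 -0.373] [ 0.87   0.227  0.477 -0.528]
0.3 [ 0.826  0.271  0.477 -0.336] [ 0.787  0.052  0.467 -0.561]
0.35 [ 0.794  0.257  0.475 -0.299] [ 0.703 -0.122  0.457 -0.595]
0.4 [ 0.762  0.242  0.473 -0.262] [ 0.62  -0.296  0.447 -0.628]
basin [0.358 0.329 0.331 0.159 0.209 0.022] [ 0.363  0.44   0.227 -0.06 ]
basin [0.364 0.315 0.338 0.155 0.224 0.027] [ 0.37   0.303  0.251 -0.137]
basin [0.37  0.3   0.346 0.152 0.24  0.032] [ 0.378  0.166  0.274 -0.215]
```

View pics/c0.png

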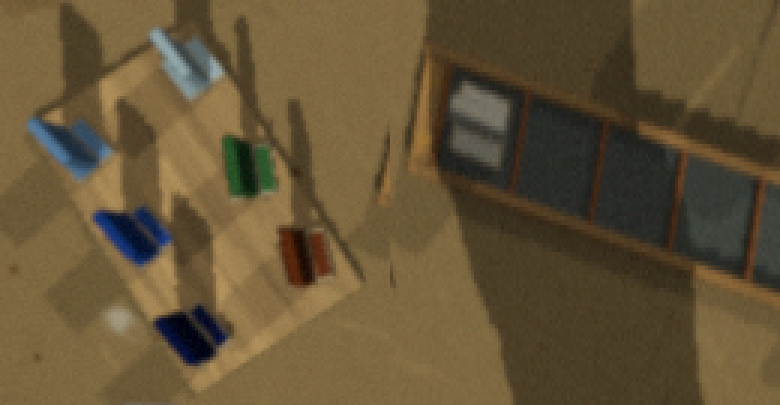

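The crop shows that the tile at (181,170) is palest, (143,198) is light, (163,228) is mid and (183,262) is deep. Next I move the wrist camera over the rail.

```bash
A='.15 -.13 -.012 0 0 0'
python3 -m creep '.15 -.133 -.015 0 0 0;.15 -.133 -.015 0 0 0;.15 -.133 -.015 0 0 0;.15 -.133 -.015 0 0 0;.15 -.133 -.015 0 0 0' 0.04
python3 -m creep '.15 -.133 -.01 0 0 0;.15 -.133 -.01 0 0 0;.15 -.133 -.01 0 0 0;.15 -.133 -.01 0 0 0;.15 -.133 -.01 0 0 0'
python3 -m creep '.12 -.1 0 0 0 0;.12 -.1 0 0 0 0;.12 -.1 0 0 0 0;.12 -.1 0 0 0 0;.12 -.1 0 0 0 0'
cat > snap.py <<'E'
import sys,pickle
from h import *
for _ in [0]:
    p=camera_params('wrist');im=get_image('wrist')[:,:,::-1]
    n=sys.argv[1];cv2.imwrite(f'pics/{n}.png',im);pickle.dump(p,open(f'pics/{n}.pkl','wb'))
E
python3 snap.py r1
python3 -m creep '-.05 .1 0 0 0 0;-.05 .1 0 0 0 0;-.05 .1 0 0 0 0;-.05 .1 0 0 0 0'
python3 snap.py r2
python3 -c "
import cv2,numpy as np
cv2.imwrite('pics/r12.png',cv2.resize(np.vstack([cv2.imread('pics/r1.png'),cv2.imread('pics/r2.png')]),None,fx=.71,fy=.71,interpolation=3))"
```

```text
t: 0.65
ee_pos: [0.3307, -0.3601, 0.2532]
eef_rot: [[0.91, 0.415, 0.002], [0.415, -0.91, 0.001], [0.002, -0.0, -1.0]]
contact_force: [-0.6, -0.7, 0.4]
finger_gap: 0.0578
grasp_force: 0.0
t: 1.15
ee_pos: [0.4126, -0.1771, 0.263]
eef_rot: [[0.909, 0.416, 0.001], [0.416, -0.909, 0.001], [0.002, -0.001, -1.0]]
contact_force: [0.3, -0.3, -0.5]
finger_gap: 0.0399
grasp_force: 0.0
t: 1.65
ee_pos: [0.4793, -0.0408, 0.2622]
eef_rot: [[0.911, 0.413, -0.001], [0.413, -0.911, -0.0], [-0.001, -0.0, -1.0]]
contact_force: [0.0, -0.6, -0.5]
finger_gap: 0.0401
grasp_force: 0.0
t: 2.1
ee_pos: [0.4733, -0.1561, 0.2624]
eef_rot: [[0.914, 0.405, -0.001], [0.405, -0.914, -0.0], [-0.001, -0.0, -1.0]]
contact_force: [-0.4, 0.8, -0.3]
finger_gap: 0.0401
grasp_force: 0.0
```

View pics/r1.png

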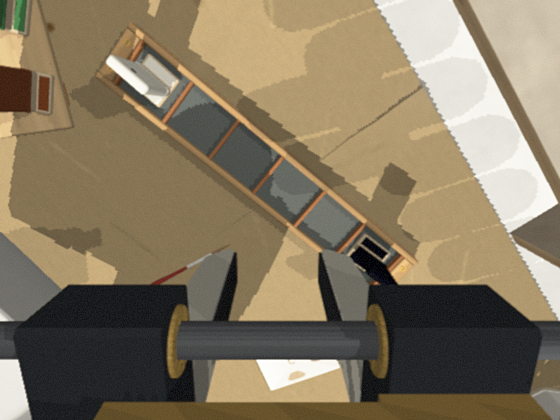

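View pics/r2.png

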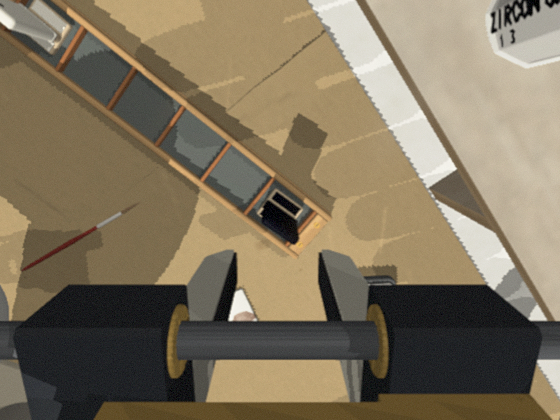

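r1 shows the rail from (131,24) to (415,263), with dividers from (192,86)-(163,120) to (322,191)-(293,224). r2 shows the navy end, with the outer corner at (329,218) and dividers from (84,26)-(60,70) to (274,178)-(248,213). I'll fit the rail pose, height free, then view the board.

```bash
cat > fit.py <<'E'
from h import *
import pickle
from scipy.optimize import least_squares
np.set_printoptions(precision=4,suppress=True)
P=[pickle.load(open(f'pics/{n}.pkl','rb')) for n in('r1','r2')]
pts=[(0,0,120,192,86),(0,1,120,163,120),(0,0,60,236,123),(0,1,60,208,157),(0,0,0,280,157),(0,1,0,255,192),(0,0,-60,322,191),(0,1,-60,293,224),
(1,0,120,84,26),(1,1,120,60,70),(1,0,60,136,70),(1,1,60,110,106),(1,0,0,185,107),(1,1,0,160,145),(1,0,-60,229,143),(1,1,-60,203,180),(1,0,-120,274,178),(1,1,-120,248,213)]
def f(v):
    c,s=np.cos(v[2]),np.sin(v[2]);r=[]
    for k,sd,y,u,w in pts:
        x=.026*(1-2*sd);y=y/1000
        r.append(proj(P[k],[v[0]+c*x-s*y,v[1]+s*x+c*y,v[3]])[0]-[u,w])
    return np.ravel(r)
s=least_squares(f,[.485,-.03,-.28,.02],loss='soft_l1',x_scale=[.01,.01,.1,.01])
print(s.x,np.degrees(s.x[2]),np.abs(s.fun).max());print(f(s.x).reshape(-1,2).round(1).tolist())
E
python3 fit.py
python3 -m creep '.1 -.18 0 0 0 0;.1 -.18 0 0 0 0;.1 -.18 0 0 0 0;.1 -.18 0 0 0 0;.1 -.18 0 0 0 0'
python3 -m creep '-.05 -.17 0 0 0 0;-.05 -.17 0 0 0 0;-.05 -.17 0 0 0 0;-.05 -.17 0 0 0 0;-.05 -.17 0 0 0 0'|head -2
python3 snap.py b1
python3 -m creep '.0 -.1 0 0 0 0;0 -.1 0 0 0 0;.0 -.1 0 0 0 0;.0 -.1 0 0 0 0'|head -2
python3 snap.py b2
```

```text
[ 0.4805 -0.0279 -0.2641  0.0103] -15.134360562006217 3.8198600819478656
[[0.6, -3.6], [1.0, 2.2], [2.4, -2.8], [1.3, 1.1], [1.8, -0.8], [-2.8, 0.1], [1.0, -0.7], [0.1, 0.5], [1.6, 2.3], [-0.6, 1.4], [0.2, -1.4], [-0.8, 3.4], [-0.9, -0.3], [-3.5, 0.5], [0.5, -0.0], [-1.6, -0.2], [-1.3, -0.6], [-3.8, -0.6]]
t: 2.65
ee_pos: [0.4911, 0.0583, 0.2628]
eef_rot: [[0.909, 0.416, 0.0], [0.416, -0.909, 0.002], [0.001, -0.002, -1.0]]
contact_force: [-0.6, -0.8, 0.4]
finger_gap: 0.0401
grasp_force: 0.0
t: 3.15
ee_pos: [0.3742, 0.1892, 0.2629]
t: 3.6
ee_pos: [0.3354, 0.2783, 0.2625]
```

View pics/b1.png

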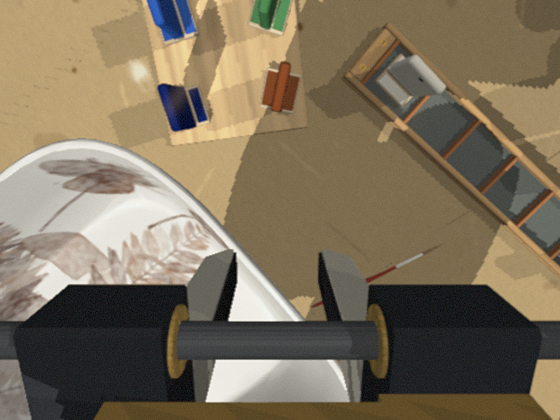

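View pics/b2.png

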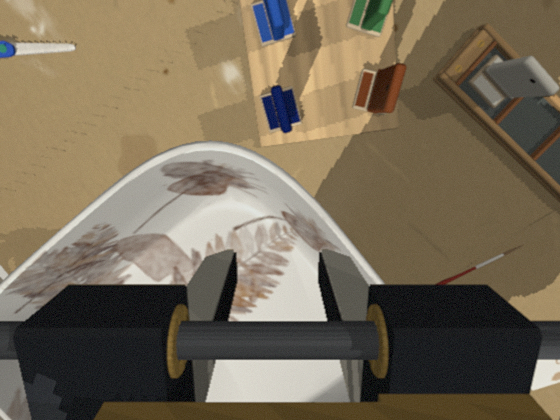

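b1 and b2 show only the near tiles: deep at (282,108), brown at (382,88), mid at (272,18) and green at (370,10), with the basin rim below. I'll move ahead so the whole board is in view.

```bash
python3 -m creep '.07 .1 -.03 0 0 0;.07 .1 -.03 0 0 0;.07 .1 -.03 0 0 0;.07 .1 -.03 0 0 0;.07 .1 -.03 0 0 0'|head -2
python3 snap.py b3
python3 -m creep '.0 -.1 0 0 0 0;0 -.1 0 0 0 0;.0 -.1 0 0 0 0;.0 -.1 0 0 0 0'|head -2
python3 snap.py b4
python3 -c "
import cv2,numpy as np
for n in('b3','b4'):
  a=cv2.imread('pics/%s.png'%n)[:260,:]
  cv2.imwrite('pics/%sc.png'%n,cv2.resize(a,None,fx=1.4,fy=1.4,interpolation=3))"
```

```text
t: 4.15
ee_pos: [0.4409, 0.2138, 0.2923]
t: 4.6
ee_pos: [0.3977, 0.3078, 0.2923]
```

View pics/b3c.png

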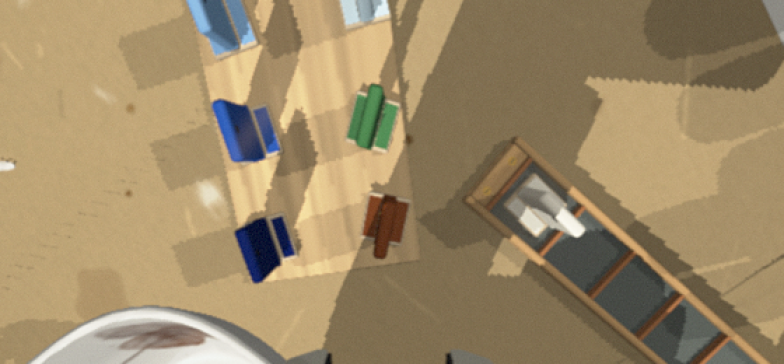

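View pics/b4c.png

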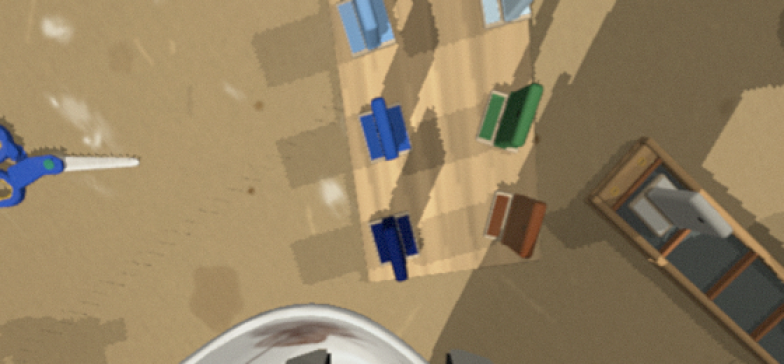

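b3 and b4 show mid at about (385,130)/1.4, deep at (395,245)/1.4, green at (510,115)/1.4 and brown at (515,225)/1.4, while light and pale are cut off at the top. I'll take two more views forward and fit the tile model to the colour masks, with z free.

```bash
python3 -m creep '.09 0 0 0 0 0;.09 0 0 0 0 0;.09 0 0 0 0 0;.09 0 0 0 0 0'|head -2
python3 snap.py b5
python3 -m creep '.0 .1 0 0 0 0;0 .1 0 0 0 0;.0 .1 0 0 0 0;.0 .1 0 0 0 0'|head -2
python3 snap.py b6
cat > tile.py <<'E'
from h import *
import pickle
from scipy.optimize import minimize
np.set_printoptions(precision=4,suppress=True)
def box(x,y,z0,z1): return np.array([[a,b,c] for a in(-x,x) for b in(-y,y) for c in(z0,z1)])
PL,FT=box(.0045,.02,.007,.075),box(.018,.02,0,.007)
def sil(p,v,sh=(420,560),S=4):
    c,s=np.cos(v[2]),np.sin(v[2]);R=np.array([[c,-s,0],[s,c,0],[0,0,1]])
    m=np.zeros(sh,np.uint8)
    for B in(PL,FT):
        q=proj(p,B@R.T+[v[0],v[1],v[3]])
        h=cv2.convexHull(np.round(q*16).astype(np.int32)); cv2.fillConvexPoly(m,h,1,cv2.LINE_8,4)
    return m
def mask(im,kind):
    b,g,r=[im[:,:,i].astype(int) for i in range(3)]
    if kind=='pale': m=(b-r>12)&(b>100)
    elif kind=='light': m=(b-r>35)
    else: m=(b-r>25)
    return m.astype(np.uint8)
def fit(names,kind,v0,zfree=True,pad=14):
    D=[]
    for n in names:
        im=cv2.imread(f'pics/{n}.png');p=pickle.load(open(f'pics/{n}.pkl','rb'))
        roi=cv2.dilate(sil(p,v0),np.ones((2*pad+1,)*2,np.uint8))
        D.append((p,mask(im,kind)*roi))
    def f(v):
        L=0
        for p,m in D:
            a=cv2.GaussianBlur(sil(p,v)*1.,(5,5),0);L+=np.abs(a-cv2.GaussianBlur(m*1.,(5,5),0)).sum()/max(m.sum(),1)
        return L/len(D)
    best=None
    for yaw in np.radians(np.arange(0,180,20) if len(v0)<5 else [np.degrees(v0[2])]):
        x0=np.array([v0[0],v0[1],yaw,v0[3]])
        st=np.diag([.008,.008,.25,.006])
        r=minimize(f,x0,method='Nelder-Mead',options=dict(initial_simplex=np.vstack([x0,x0+st]),xatol=1e-4,fatol=1e-4,maxiter=400))
        if best is None or r.fun<best.fun: best=r
    v=best.x; print(kind,v[[0,1,3]],'yaw',round(np.degrees(v[2])%180,1),'err',round(best.fun,3),[int(m.sum()) for _,m in D]);return v
if __name__=='__main__':
    pad=14
    V={}
    for k,xy,ns in(('deep',(.408,.29),['b3','b4']),('mid',(.475,.33),['b3','b4','b5']),('light',(.535,.37),['b5','b6']),('pale',(.59,.29),['b5','b6'])):
        V[k]=fit(ns,k,[*xy,.5,.012],pad=18)
    o=[]
    for n in('b5','b6'):
        im=cv2.imread(f'pics/{n}.png');p=pickle.load(open(f'pics/{n}.pkl','rb'))
        for v in V.values(): cv2.drawContours(im,cv2.findContours(sil(p,v),0,1)[0],-1,(0,0,255),1)
        o.append(im[:300])
    cv2.imwrite('pics/ov.png',np.vstack(o))
E
python3 tile.py
```

```text
t: 5.05
ee_pos: [0.4819, 0.3425, 0.2913]
t: 5.5
ee_pos: [0.5223, 0.2511, 0.2939]
deep [ 0.4031  0.3074 -0.0025] yaw 132.5 err 0.481 [1023, 794]
mid [0.4786 0.3484 0.0014] yaw 129.0 err 0.332 [1214, 1057, 931]
light [ 0.5434  0.3948 -0.0059] yaw 122.9 err 0.767 [894, 818]
pale [ 0.6078  0.3035 -0.0134] yaw 26.3 err 0.525 [1016, 852]
```

View pics/ov.png

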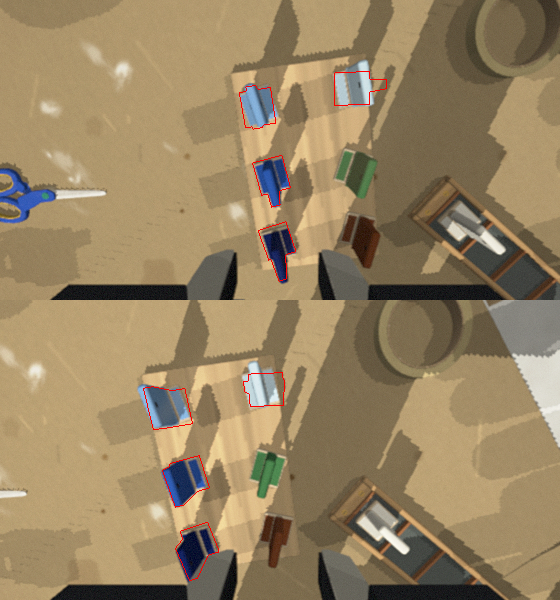

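The overlay fits mid and deep well. The light region of interest was cut off and the pale mask was wrong. I'll refine both, and compare free and fixed z.

```bash
sed -i "s/m=(b-r>12)&(b>100)/m=(b-r>-8)\&(b>70)/; s/m=(b-r>35)/m=(b-r>8)/; s/else: m=(b-r>25)/else: m=(b-r>12)/" tile.py
cat > t2.py <<'E'
from tile import *
import tile
g=dict(deep=(.403,.305,2.31),mid=(.4786,.3484,2.25),light=(.55,.387,2.1),pale=(.607,.305,2.1))
for k,a in g.items():
    ns=['b3','b4','b5','b6'] if k in('deep','mid') else ['b5','b6']
    v=fit(ns,k,[a[0],a[1],a[2],.005,1],pad=9)
    v=fit(ns,k,[*v,1],pad=6)
    for n in('b5','b6'): fit([n],k,[*v,1],pad=6)
for n in ('b5','b6'):
    im=cv2.imread(f'pics/{n}.png').astype(int);m=(mask(im,'pale')*255).astype(np.uint8);cv2.imwrite(f'pics/m{n}.png',m)
T=camera_params('top')
E
python3 t2.py
python3 -c "
import cv2,numpy as np
print(np.round(cv2.imread('pics/b5.png')[70:100:4,340:372:4]).tolist()[:4])"
```

```text
deep [0.4038 0.3062 0.003 ] yaw 126.8 err 0.504 [1080, 873, 798, 970]
deep [0.4032 0.3063 0.0014] yaw 127.9 err 0.499 [1080, 873, 798, 970]
deep [ 0.3717  0.2904 -0.0808] yaw 128.6 err 0.209 [798]
deep [ 0.3674  0.3129 -0.0703] yaw 122.9 err 0.256 [970]
mid [0.4792 0.3489 0.0033] yaw 131.0 err 0.276 [1337, 1089, 981, 1213]
mid [0.4792 0.3489 0.0033] yaw 131.0 err 0.276 [1337, 1089, 981, 1213]
mid [ 0.4685  0.343  -0.0489] yaw 130.5 err 0.088 [981]
mid [ 0.4694  0.3538 -0.0228] yaw 132.3 err 0.168 [1213]
light [0.5452 0.3948 0.0024] yaw 131.3 err 0.249 [1088, 1365]
light [0.545  0.3951 0.0028] yaw 133.1 err 0.236 [1088, 1393]
light [0.5458 0.3936 0.0004] yaw 139.3 err 0.199 [1088]
light [ 0.5446  0.3964 -0.0002] yaw 134.2 err 0.245 [1393]
pale [0.6066 0.3074 0.0035] yaw 128.3 err 0.232 [1298, 1125]
pale [0.6066 0.3074 0.0035] yaw 128.3 err 0.23 [1298, 1125]
pale [ 0.6095  0.3037 -0.0144] yaw 127.1 err 0.165 [1298]
pale [ 0.6086  0.3126 -0.0455] yaw 126.6 err 0.087 [1125]
[[[83, 110, 126], [112, 135, 149], [128, 125, 111], [134, 129, 115], [137, 133, 121], [222, 215, 194], [230, 227, 209], [181, 176, 161]], [[207, 201, 183], [142, 159, 170], [136, 133, 117], [132, 129, 119], [136, 136, 121], [201, 196, 175], [228, 225, 206], [210, 204, 183]], [[210, 206, 186], [199, 200, 190], [141, 139, 124], [132, 129, 118], [133, 131, 117], [179, 175, 157], [231, 225, 209], [222, 217, 194]], [[209, 202, 183], [201, 197, 184], [150, 149, 140], [134, 128, 117], [131, 129, 116], [145, 143, 128], [231, 227, 211], [226, 222, 201]]]
```

```bash
cat > t3.py <<'E'
from tile import *
def fitz(n,k,v0,z,pad=6):
    im=cv2.imread(f'pics/{n}.png');p=pickle.load(open(f'pics/{n}.pkl','rb'))
    m=mask(im,k)*cv2.dilate(sil(p,[v0[0],v0[1],v0[2],z]),np.ones((2*pad+1,)*2,np.uint8))
    mb=cv2.GaussianBlur(m*1.,(7,7),0)
    f=lambda v:np.abs(cv2.GaussianBlur(sil(p,[*v,z])*1.,(7,7),0)-mb).sum()/m.sum()
    x0=np.array(v0);return minimize(f,x0,method='Nelder-Mead',options=dict(initial_simplex=np.vstack([x0,x0+np.diag([.006,.006,.15])]),xatol=1e-4,fatol=1e-4))
if __name__=='__main__':
    g=dict(deep=(.403,.306,2.23),mid=(.479,.3488,2.28),light=(.545,.395,2.32),pale=(.607,.3075,2.24))
    for k,a in g.items():
        for z in(0,.012):
            print(k,z)
            for n in ['b3','b4','b5','b6']:
                if k in('light','pale') and n<'b5' or k=='deep' and n>'b4':continue
                r=fitz(n,k,a,z); print('  ',n,r.x[:2],np.degrees(r.x[2]).round(1),round(r.fun,3))
E
python3 t3.py; python3 -c "
import pickle
for n in('b3','b4','b5','b6'):
  p=pickle.load(open('pics/%s.pkl'%n,'rb'));print(n,p['xyz'],p['attitude'][:,2])"
```

```text
deep 0
   b3 [0.4029 0.3088] 135.6 0.385
   b4 [0.4037 0.3056] 131.5 0.387
deep 0.012
   b3 [0.4079 0.3069] 135.1 0.47
   b4 [0.4043 0.3051] 126.8 0.464
mid 0
   b3 [0.4794 0.3509] 130.4 0.259
   b4 [0.4803 0.3483] 133.0 0.2
   b5 [0.4773 0.3465] 128.5 0.249
   b6 [0.4764 0.3504] 137.8 0.249
mid 0.012
   b3 [0.4801 0.3477] 134.1 0.334
   b4 [0.4797 0.3479] 130.9 0.275
   b5 [0.4791 0.3475] 129.0 0.322
   b6 [0.4807 0.3488] 133.6 0.331
light 0
   b5 [0.546  0.3937] 134.1 0.185
   b6 [0.5447 0.397 ] 136.0 0.234
light 0.012
   b5 [0.5456 0.394 ] 136.8 0.255
   b6 [0.546 0.394] 139.1 0.308
pale 0
   b5 [0.6072 0.306 ] 126.8 0.21
   b6 [0.6054 0.3095] 124.7 0.195
pale 0.012
   b5 [0.6065 0.3077] 135.6 0.269
   b6 [0.6052 0.3075] 128.3 0.26
b3 [0.50986398 0.24421023 0.43884644] [-0.24637152 -0.10955234 -0.96296384]
b4 [0.466365   0.33874068 0.4388206 ] [-0.24523894 -0.11169231 -0.96300711]
b5 [0.55097088 0.37315752 0.43764816] [-0.24756081 -0.11133287 -0.96245449]
b6 [0.59085313 0.28139819 0.44063678] [-0.24393365 -0.10868537 -0.96368245]
```

With z = 0.012 the views agree to about 2 mm; at z = 0 they disagree by 3–4 mm, so the 12 mm height is confirmed. Next I work out the rail with z fixed and the move to pale.

```bash
cat > go.py <<'E'
import sys
from h import *
# usage: go.py x y z yaw(tool x, deg)  -> tool-frame delta
x,y,z,yw=map(float,sys.argv[1:5]);s=observe();R=s['eef_rot'];d=R.T@(np.array([x,y,z])-s['ee_pos'])
c=np.degrees(np.arctan2(R[1,0],R[0,0]));rz=-(((yw-c)+180)%360-180)
t=np.degrees(np.arccos(-R[2,2]))
print('d',d.round(4),'rz',round(rz,1),'tilt',round(t,2),'at',s['ee_pos'].round(4),'yaw',round(c,1),'q6',s['q'][5].round(0),'gap',round(s['finger_gap'],4),'F',s['contact_force'].round(1),'g',round(s['grasp_force'],1),'t',round(s['t'],2))
E
python3 go.py .606 .3075 .15 41
python3 - <<'E'
import re
src=open('fit.py').read()
exec(src.split("s=least")[0])
for z in(.019,.010):
    r=least_squares(lambda w:f([*w,z]),[.485,-.03,-.28],loss='soft_l1',x_scale=[.01,.01,.1]);print(z,r.x,np.degrees(r.x[2]),r.cost)
b=[pickle.load(open(f'pics/{n}.pkl','rb')) for n in('b3','b5')]
# rail outer corner at white end, seen in b3 and b5 (clicks)
print(tri(b,[(516/1.4,139/1.4),(448,178)]),tri(b,[(466/1.4,200/1.4),(412,213)]))
E
```

```text
d [ 0.0991 -0.016   0.1439] rz -16.9 tilt 0.1 at [0.522  0.2522 0.2937] yaw 24.1 q6 87.0 gap 0.0401 F [ 0.1 -0.7 -0.1] g 0.0 t 5.55
0.019 [ 0.4822 -0.0297 -0.2613] -14.974111448244907 40.18301337959618
0.01 [ 0.4804 -0.0278 -0.2639] -15.122264425094867 28.408099865026134
(array([0.5622, 0.1547, 0.0107]), np.float64(0.000121225576339925)) (array([ 0.5039,  0.1676, -0.0005]), np.float64(0.0017210838115620498))
```

```bash
python3 -m creep '.05 -.008 .04 0 0 -8;.1 -.016 .08 0 0 -17;.1 -.016 .12 0 0 -17;.1 -.016 .144 0 0 -17;.1 -.016 .144 0 0 -17' .04 >/dev/null
python3 go.py .606 .3075 .072 41; python3 snap.py p1
python3 - <<'E'
from t3 import *
for z in(.012,):
    r=fitz('p1','pale',(.606,.3075,2.28),z);print(r.x[:2],np.degrees(r.x[2]),r.fun)
E
```

```text
d [0.0028 0.0033 0.0692] rz 0.3 tilt 0.67 at [0.6024 0.3084 0.1412] yaw 41.3 q6 71.0 gap 0.0401 F [-0.5 -0.3 -1.9] g 0.0 t 6.05
[0.6045 0.3084] 130.52744680247451 0.2660047524203308
```

View pics/p1.png

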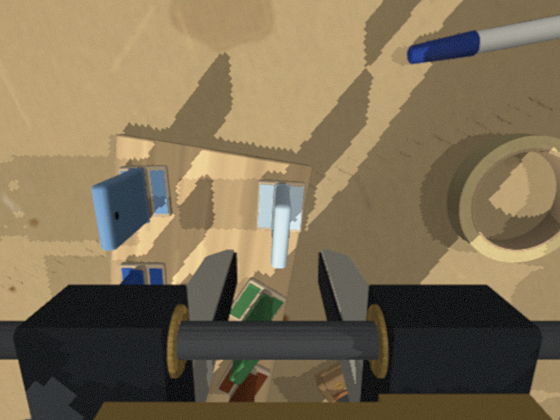

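p1 shows the pale plate, upright in the image at (280,235), centred between the fingers at (225,265) and (332,265). I descend and grip.

```bash
python3 -m creep '.003 .001 .035 0 0 0;.003 .001 .065 0 0 0;.003 .001 .078 0 0 0;.003 .001 .078 0 0 0;.003 .001 .078 0 0 0' .04 >/dev/null
python3 go.py .6045 .308 .072 41
python3 -m creep '0 0 0 0 0 0;0 0 0 0 0 0;0 0 0 0 0 0;0 0 0 0 0 0;0 0 0 0 0 0' .0 15 >/dev/null
python3 go.py .6045 .308 .072 41
```

```text
d [-0.0063 -0.0027  0.0016] rz 0.2 tilt 0.18 at [0.611  0.3102 0.0736] yaw 41.2 q6 71.0 gap 0.0398 F [ 1.  -0.   0.7] g 0.0 t 6.6
d [-0.0052 -0.0025 -0.001 ] rz 0.2 tilt 0.02 at [0.6101 0.3095 0.071 ] yaw 41.2 q6 71.0 gap 0.0085 F [-0.7  0.3  1.8] g 15.0 t 7.1
```

```bash
python3 -m creep '0 0 -.03 0 0 0;0 0 -.08 0 0 0;0 0 -.12 0 0 0;0 0 -.12 0 0 0' >/dev/null
python3 go.py .5053 .0618 .19 75
```

```text
d [-0.2457  0.116   0.007 ] rz -33.8 tilt 0.72 at [0.6136 0.311  0.1995] yaw 41.2 q6 71.0 gap 0.0091 F [ 1.5  0.4 -0.6] g 15.0 t 7.5
```

```bash
python3 -m creep '-.04 .02 0 0 0 -7;-.08 .04 0 0 0 -15;-.12 .06 0 0 0 -23;-.16 .08 0 0 0 -30;-.2 .1 0 0 0 -34' >/dev/null
python3 -m creep '0 0 0 0 0 0;0 0 0 0 0 0'>/dev/null
python3 go.py .5053 .0618 .15 75;python3 snap.py p2
```

```text
d [-0.0435 -0.0088  0.0401] rz 0.1 tilt 0.03 at [0.525  0.1016 0.1901] yaw 75.1 q6 20.0 gap 0.0088 F [ 0.3 -0.  -1.3] g 15.0 t 8.2
```

View pics/p2.png

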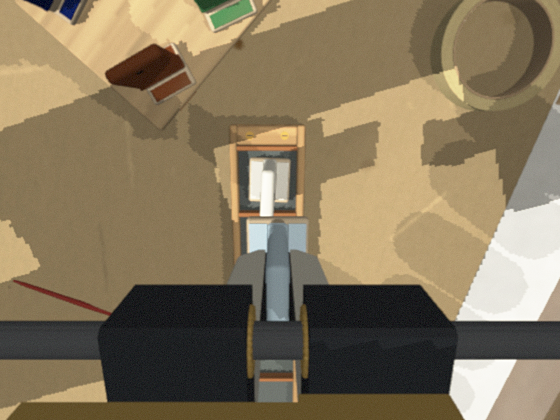

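p2 shows the white-end rail corners at (230,126) and (306,126), the first divider at row ~215, and the held tile square to the rail.

Run:
```python
from h import *
import pickle
np.set_printoptions(precision=4,suppress=True)
p=pickle.load(open('pics/p2.pkl','rb'))
a=onz(p,[[230,126],[306,126],[235,215],[303,215]],.019)[:,:2];print(a)
e=(a[0]+a[1])/2;w=a[1]-a[0];print(np.linalg.norm(w),np.degrees(np.arctan2(*w[::-1])))
for th in(-15,-15.5):
    t=np.radians(th);ry=np.array([-np.sin(t),np.cos(t)])
    dv=(a[2]+a[3])/2
    print(th,'end->bay90',e-.11*ry,'div->',dv-.03*ry,'rail',e-.2*ry)
```

```text
[[0.5026 0.1715]
 [0.5652 0.1548]
 [0.4839 0.0947]
 [0.5437 0.0787]]
0.06481514165518032 -14.991719242999432
-15 end->bay90 [0.5054 0.0569] div-> [0.506  0.0578] rail [ 0.4821 -0.03  ]
-15.5 end->bay90 [0.5045 0.0572] div-> [0.5058 0.0578] rail [ 0.4804 -0.0296]
```

```bash
python3 - <<'E'
from h import *
import pickle
p=pickle.load(open('pics/p2.pkl','rb'))
q=onz(p,[[247,219],[308,219]],.138)[:,:2];c=q.mean(0)-.02*np.array([.257,.966]);print(c,np.linalg.norm(q[1]-q[0]), np.array([[.257,.966],[.966,-.257]])@(c-[.525,.1016]))
E
python3 -m creep '-.025 -.005 .02 0 0 0;-.044 -.009 .05 0 0 0;-.044 -.009 .08 0 0 0;-.044 -.009 .1 0 0 0;-.044 -.009 .1 0 0 0' >/dev/null
python3 -m creep '0 0 0 0 0 0;0 0 0 0 0 0'>/dev/null
python3 go.py .5063 .0610 .069 75
```

```text
[0.52435728 0.09642409] 0.03487732175941188 [-0.00516511  0.00070935]
d [-0.0019 -0.0001  0.0232] rz 0.3 tilt 0.13 at [0.5068 0.0628 0.0922] yaw 75.3 q6 16.0 gap 0.0085 F [ 0.5  0.4 -0.3] g 15.0 t 8.95
```

```bash
python3 -m creep '-.001 0 .01 0 0 0;-.001 0 .018 0 0 0;-.001 0 .021 0 0 0;-.001 0 .0225 0 0 0;-.001 0 .0235 0 0 0' >/dev/null
python3 -m creep '0 0 0 0 0 0;0 0 0 0 0 0'>/dev/null
python3 go.py .5066 .062 .069 75
```

```text
d [ 0.001   0.001  -0.0004] rz 0.2 tilt 0.01 at [0.5054 0.0613 0.0686] yaw 75.2 q6 16.0 gap 0.0087 F [-7.4  0.3 14.1] g 15.0 t 9.65
```

```bash
python3 -m creep '0 0 0 0 0 0;0 0 0 0 0 0;0 0 -.03 0 0 0;0 0 -.08 0 0 0;0 0 -.1 0 0 0' .04 >/dev/null
python3 go.py .546 .394 .16 45; python3 snap.py p3
```

```text
d [ 0.3317 -0.0473  0.0116] rz 30.2 tilt 0.29 at [0.507  0.0612 0.1714] yaw 75.2 q6 16.0 gap 0.0394 F [ 1.2 -0.9  0. ] g 0.0 t 10.15
```

View pics/p3.png

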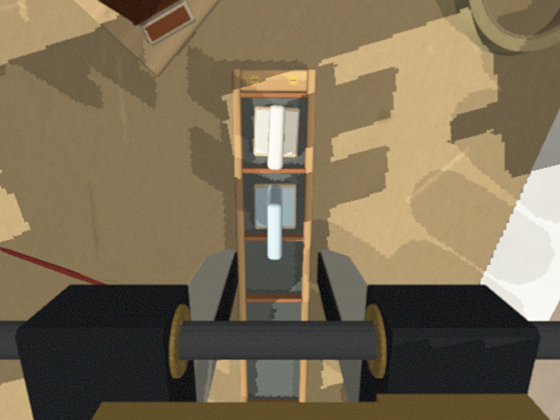

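p3 shows pale standing square and centred in its bay, with its foot at (275,207), next to white. On to light, measured numerically.

```bash
python3 -m creep '.05 -.007 0 0 0 7;.1 -.014 0 0 0 14;.15 -.02 0 0 0 21;.2 -.03 0 0 0 28;.24 -.035 0 0 0 30' >/dev/null
python3 -m creep '.0 0 0 0 0 0;0 0 0 0 0 0' >/dev/null
python3 go.py .546 .394 .16 45; python3 snap.py l1
cat > ms.py <<'E'
import sys
from t3 import *
n,k,x,y,a=sys.argv[1:6]
r=fitz(n,k,(float(x),float(y),float(a)),.012,9);print(k,r.x[:2],'yaw',np.degrees(r.x[2]),'err',r.fun)
E
python3 ms.py l1 light .546 .394 2.38
```

```text
d [ 0.0747 -0.0541  0.0058] rz 0.4 tilt 0.1 at [0.532  0.3029 0.1659] yaw 45.4 q6 70.0 gap 0.0398 F [ 0.7 -0.1  0.3] g 0.0 t 10.9
light [0.5463 0.3931] yaw 133.42399370418664 err 0.22998872604284104
```

```bash
python3 -m creep '.035 -.03 0 0 0 2;.075 -.0535 0 0 0 2;.075 -.0535 0.02 0 0 2;.075 -.0535 .02 0 0 2;.075 -.0535 .02 0 0 2' >/dev/null
python3 -m creep '.0 0 0 0 0 0;0 0 0 0 0 0' >/dev/null
python3 snap.py l2;python3 ms.py l2 light .546 .393 2.33;python3 go.py .546 .393 .072 43.4
```

```text
light [0.5443 0.3915] yaw 133.2268235600978 err 0.2764213465773162
d [-0.0013 -0.0019  0.0765] rz -0.2 tilt 0.1 at [0.5481 0.3924 0.1485] yaw 43.2 q6 78.0 gap 0.0398 F [ 0.6 -0.1  0.1] g 0.0 t 11.7
```

```bash
python3 -m creep '-.001 -.001 .035 0 0 0;-.001 -.001 .065 0 0 0;-.001 -.001 .077 0 0 0;-.001 -.001 .077 0 0 0;-.001 -.001 .077 0 0 0' .04 >/dev/null
python3 -m creep '0 0 0 0 0 0;0 0 0 0 0 0;0 0 0 0 0 0;0 0 0 0 0 0;0 0 0 0 0 0' .0 15 >/dev/null
python3 go.py .5455 .3925 .072 43.4
python3 -m creep '0 0 -.03 0 0 0;0 0 -.08 0 0 0;0 0 -.12 0 0 0;0 0 -.12 0 0 0' >/dev/null
python3 go.py .4898 -.0007 .19 75
```

```text
d [-0.001   0.0001 -0.0015] rz -0.2 tilt 0.03 at [0.5461 0.3933 0.0705] yaw 43.2 q6 78.0 gap 0.0086 F [-0.6 -0.3  0.4] g 15.0 t 12.7
d [-0.3147  0.2477  0.0057] rz -31.8 tilt 0.72 at [0.5494 0.3953 0.1989] yaw 43.2 q6 78.0 gap 0.009 F [0.9 1.  1.2] g 15.0 t 13.1
```

```bash
python3 -m creep '-.035 .027 0 0 0 -8;-.07 .054 0 0 0 -16;-.105 .083 0 0 0 -24;-.14 .11 0 0 0 -32;-.175 .138 0 0 0 -32' >/dev/null
python3 go.py .4898 -.0007 .19 75
```

```text
d [-0.1719  0.0215 -0.0008] rz 0.5 tilt 0.06 at [0.512  0.1711 0.1892] yaw 75.5 q6 28.0 gap 0.0089 F [ 1.3 -0.7 -0.1] g 15.0 t 13.6
```

```bash
python3 -m creep '-.045 .006 0 0 0 0;-.09 .012 0 0 0 0;-.135 .017 0 0 0 0;-.171 .021 .02 0 0 0;-.171 .021 .06 0 0 0' >/dev/null
python3 -m creep '0 0 0.03 0 0 0;0 0 0.035 0 0 0;0 0 .035 0 0 0;0 0 .035 0 0 0'>/dev/null
python3 snap.py l3;python3 go.py .4901 .0003 .069 75
cat > held.py <<'E'
# offset of a held tile's far foot edge: detect mask columns/rows near the foot
import sys
from t3 import *
n,k,zt=sys.argv[1],sys.argv[2],float(sys.argv[3]);s=observe();R=s['eef_rot'];c=np.arctan2(R[1,1],R[0,1])
im=cv2.imread(f'pics/{n}.png');p=pickle.load(open(f'pics/{n}.pkl','rb'));best=None
v0=(*s['ee_pos'][:2],c);z=s['ee_pos'][2]-zt
mm=mask(im,k)
lim=proj(p,[s['ee_pos']+R[:,0]*.014+[0,0,-zt]])[0];print('foot row limit',lim)
r=int(lim[1]);sub=mm[:r,200:360];ys,xs=np.nonzero(cv2.morphologyEx(sub,cv2.MORPH_OPEN,np.ones((3,3))))
sel=ys>r-60;print('mask rows',np.percentile(ys[sel],[0,2,50]),'cols',200+np.percentile(xs[sel],[1,99]),sel.sum())
e=proj(p,[s['ee_pos']+R[:,0]*.02+R[:,1]*d+[0,0,-zt+.007] for d in(-.018,.018)]);print('expected far foot edge',e)
E
python3 held.py l3 light .0585
```

```text
d [-0.0021 -0.0006  0.0281] rz 0.3 tilt 0.17 at [0.4912 0.0022 0.0971] yaw 75.3 q6 9.0 gap 0.009 F [ 0.4  0.4 -0.6] g 15.0 t 14.55
foot row limit [276.7738 217.3101]
mask rows [158. 158. 170.] cols [251. 300.] 1227
expected far foot edge [[244.9166 210.6763]
 [308.6348 210.6214]]
```

```bash
python3 -m creep '-.002 -.001 .01 0 0 0;-.002 -.001 .02 0 0 0;-.002 -.001 .025 0 0 0;-.002 -.001 .027 0 0 0;-.002 -.001 .028 0 0 0' >/dev/null
python3 -m creep '0 0 0 0 0 0;0 0 0 0 0 0'>/dev/null
python3 go.py .4901 .0003 .069 75
```

```text
d [ 0.0004  0.0021 -0.0008] rz 0.2 tilt 0.07 at [0.4879 0.0005 0.0682] yaw 75.2 q6 9.0 gap 0.0087 F [-8.   0.9 13.9] g 15.0 t 15.25
```

```bash
python3 -m creep '0 0 0 0 0 0;0 0 0 0 0 0;0 0 -.03 0 0 0;0 0 -.08 0 0 0;0 0 -.1 0 0 0' .04 >/dev/null
python3 go.py .48 .348 .16 41; python3 snap.py p4
```

```text
d [ 0.3337 -0.0985  0.0111] rz 34.2 tilt 0.28 at [4.901e-01 2.000e-04 1.713e-01] yaw 75.2 q6 9.0 gap 0.039 F [0.7 0.2 0.5] g 0.0 t 15.75
```

```bash
python3 -m creep '.045 .01 0 0 0 8;.09 .02 0 0 0 16;.13 .03 0 0 0 24;.17 .04 0 0 0 32;.21 .045 0 0 0 34' >/dev/null
python3 go.py .48 .348 .16 41
```

```text
d [ 0.0211 -0.1863  0.0062] rz -0.1 tilt 0.02 at [0.586  0.1934 0.1662] yaw 40.9 q6 63.0 gap 0.0398 F [ 0.9 -0.4  0.4] g 0.0 t 16.3
```

```bash
python3 -m creep '.005 -.045 0 0 0 0;.01 -.09 0 0 0 0;.015 -.135 0 0 0 0;.02 -.175 0 0 0 0;.021 -.186 0.01 0 0 0' >/dev/null
python3 -m creep '.0 0 0.01 0 0 0;0 0 .01 0 0 0;0 0 .01 0 0 0' >/dev/null
python3 snap.py m1;python3 ms.py m1 mid .48 .348 2.29;python3 go.py .48 .348 .072 41
python3 - <<'E'
# verify light tile in its bay from picture p4 (z of foot .010)
from t3 import *
r=fitz('p4','light',(.4898,-.0007,-.262),.010,7);print('light placed',r.x[:2],np.degrees(r.x[2]),r.fun)
E
```

```text
mid [0.4811 0.3488] yaw 130.4113198077897 err 0.2711864406779661
d [ 0.003  -0.0024  0.0748] rz 0.1 tilt 0.04 at [0.4794 0.3443 0.1468] yaw 41.1 q6 80.0 gap 0.0402 F [ 0.3  0.9 -0.4] g 0.0 t 17.15
light placed [ 0.4866 -0.0024] -11.406839388808374 0.26119226821088265
```

```bash
python3 -m creep '.004 -.0025 .035 0 0 0;.004 -.0025 .065 0 0 0;.004 -.0025 .075 0 0 0;.004 -.0025 .075 0 0 0;.004 -.0025 .075 0 0 0' .04 >/dev/null
python3 -m creep '0 0 0 0 0 0;0 0 0 0 0 0;0 0 0 0 0 0;0 0 0 0 0 0;0 0 0 0 0 0' .0 15 >/dev/null
python3 go.py .4805 .3485 .072 41
python3 -m creep '0 0 -.03 0 0 0;0 0 -.08 0 0 0;0 0 -.12 0 0 0;0 0 -.12 0 0 0' >/dev/null
python3 go.py .4742 -.0587 .19 75
```

```text
d [-0.0007  0.0017  0.0003] rz 0.2 tilt 0.02 at [0.4799 0.3502 0.0723] yaw 41.2 q6 80.0 gap 0.0089 F [ 0.1 -1.   3.3] g 15.0 t 18.15
d [-0.2777  0.3031  0.0074] rz -33.8 tilt 0.68 at [0.4832 0.3523 0.2001] yaw 41.2 q6 80.0 gap 0.0092 F [ 1.3  0.4 -0.6] g 15.0 t 18.55
```

```bash
python3 -m creep '-.03 .033 0 0 0 -8;-.06 .066 0 0 0 -16;-.09 .1 0 0 0 -24;-.12 .132 0 0 0 -32;-.15 .165 0 0 0 -34' >/dev/null
python3 go.py .4744 -.058 .19 75
```

```text
d [-0.178   0.0453  0.0013] rz 0.6 tilt 0.05 at [0.475  0.1257 0.1913] yaw 75.6 q6 23.0 gap 0.0091 F [ 0.7 -0.7 -1.7] g 15.0 t 19.05
```

```bash
python3 -m creep '-.045 .012 0 0 0 .5;-.09 .024 0 0 0 .5;-.135 .036 0 0 0 .5;-.178 .046 .0 0 0 .5;-.178 .046 .03 0 0 .5' >/dev/null
python3 -m creep '0 0 0.04 0 0 0;0 0 0.065 0 0 0;0 0 .065 0 0 0;0 0 .065 0 0 0'>/dev/null
python3 go.py .4744 -.058 .0705 75
```

```text
d [-0.0015  0.0005  0.0265] rz -0.3 tilt 0.09 at [ 0.4744 -0.0564  0.097 ] yaw 74.7 q6 2.0 gap 0.0087 F [ 0.  -0.1  0.1] g 15.0 t 19.95
```

```bash
python3 -m creep '-.002 .001 .01 0 0 0;-.002 .001 .02 0 0 0;-.002 .001 .024 0 0 0;-.002 .001 .0255 0 0 0;-.002 .001 .0265 0 0 0' >/dev/null
python3 -m creep '0 0 0 0 0 0;0 0 0 0 0 0'>/dev/null
python3 go.py .4744 -.058 .0705 75
python3 -m creep '0 0 0 0 0 0;0 0 0 0 0 0;0 0 -.03 0 0 0;0 0 -.08 0 0 0;0 0 -.1 0 0 0' .04 >/dev/null
python3 go.py .4045 .306 .17 41; python3 snap.py p5
```

```text
d [ 0.0005 -0.0013  0.0004] rz -0.3 tilt 0.03 at [ 0.4756 -0.0588  0.0709] yaw 74.7 q6 2.0 gap 0.009 F [-0.   0.8 -0.8] g 15.0 t 20.65
d [ 0.3332 -0.1664  0.0045] rz 33.7 tilt 0.33 at [ 0.4772 -0.0592  0.1754] yaw 74.7 q6 2.0 gap 0.0392 F [ 1.2 -0.3  1.2] g 0.0 t 21.15
```

```bash
python3 -m creep '.045 -.02 -.01 0 0 8;.09 -.04 -.02 0 0 16;.13 -.06 -.02 0 0 24;.17 -.08 -.02 0 0 32;.21 -.1 -.02 0 0 34' >/dev/null
python3 go.py .4045 .306 .19 41
```

```text
d [ 0.0694 -0.13    0.0009] rz -0.6 tilt 0.07 at [0.4359 0.162  0.1909] yaw 40.4 q6 64.0 gap 0.0397 F [1.2 0.  0.1] g 0.0 t 21.7
```

```bash
python3 -m creep '.02 -.045 0 0 0 0;.04 -.09 0 0 0 0;.069 -.13 0 0 0 0;.069 -.13 .0 0 0 0;.069 -.13 0 0 0 0' >/dev/null
python3 -m creep '.0 0 0.01 0 0 0;0 0 .02 0 0 0;0 0 .02 0 0 0' >/dev/null
python3 snap.py d1;python3 ms.py d1 deep .4045 .306 2.29;python3 ms.py d1 deep .4045 .306 2.2
python3 go.py .4045 .306 .088 41
python3 - <<'E'
from t3 import *
r=fitz('p5','mid',(.4742,-.0587,-.262),.010,7);print('mid placed',r.x[:2],np.degrees(r.x[2]),r.fun)
im=cv2.imread('pics/d1.png');cv2.imwrite('pics/d1c.png',np.hstack([im,im[:, :0]]))
E
```

```text
deep [0.4051 0.3062] yaw 129.87556472276714 err 0.37560712358337833
deep [0.4052 0.3046] yaw 130.88408019728163 err 0.37560712358337833
d [ 0.0033 -0.0015  0.0811] rz -0.4 tilt 0.15 at [0.4031 0.3029 0.1691] yaw 40.6 q6 80.0 gap 0.0402 F [ 0.1 -0.6 -0.6] g 0.0 t 22.55
mid placed [ 0.4747 -0.063 ] -12.356366795344574 0.2736297607421875
```

```bash
python3 -m creep '.003 -.001 .03 0 0 0;.003 -.001 .05 0 0 0;.003 -.001 .062 0 0 0;.003 -.001 .068 0 0 0;.003 -.001 .07 0 0 0' .04 >/dev/null
python3 go.py .405 .3055 .088 41
python3 -m creep '0 0 .004 0 0 0;0 0 .008 0 0 0;0 0 .011 0 0 0;0 0 .011 0 0 0;0 0 .011 0 0 0' >/dev/null
python3 go.py .405 .3055 .088 41
```

```text
d [-0.0011  0.0009  0.0125] rz -0.3 tilt 0.02 at [0.4053 0.3069 0.1005] yaw 40.7 q6 81.0 gap 0.0399 F [0.7 0.2 0.1] g 0.0 t 23.05
d [-0.0013  0.0011  0.0017] rz -0.3 tilt 0.01 at [0.4052 0.3072 0.0897] yaw 40.7 q6 81.0 gap 0.0398 F [-0.1  0.2 -0.1] g 0.0 t 23.55
```

```bash
python3 -m creep '-.001 .001 .001 0 0 0;-.001 .001 .002 0 0 0;-.001 .001 .003 0 0 0;-.001 .001 .003 0 0 0' >/dev/null
python3 go.py .405 .3055 .086 41
python3 -m creep '0 0 0.001 0 0 0;0 0 .002 0 0 0;0 0 .003 0 0 0;0 0 .003 0 0 0' >/dev/null
python3 go.py .405 .3055 .084 41
```

```text
d [-0.0001  0.0001  0.0004] rz -0.3 tilt 0.01 at [0.405  0.3056 0.0864] yaw 40.7 q6 81.0 gap 0.0403 F [0.1 0.1 0.3] g 0.0 t 23.95
d [-0.0001  0.0001 -0.0006] rz -0.3 tilt 0.02 at [0.405  0.3056 0.0834] yaw 40.7 q6 81.0 gap 0.0397 F [-0.4 -0.2  0.3] g 0.0 t 24.35
```

Free of contact at z = 0.083, so I grip and lift straight up.

```bash
python3 -m creep '0 0 0 0 0 0;0 0 0 0 0 0;0 0 0 0 0 0;0 0 0 0 0 0;0 0 0 0 0 0' .0 18 >/dev/null
python3 go.py .405 .3055 .084 41
python3 -m creep '0 0 -.02 0 0 0;0 0 -.06 0 0 0;0 0 -.1 0 0 0;0 0 -.14 0 0 0;0 0 -.14 0 0 0' >/dev/null
python3 go.py .4587 -.1166 .22 75
```

```text
d [-0.0002  0.0001 -0.0003] rz -0.3 tilt 0.0 at [0.4051 0.3057 0.0837] yaw 40.7 q6 81.0 gap 0.0091 F [-1.2 -0.1  0.8] g 18.0 t 24.85
d [-0.2384  0.3545  0.0087] rz -34.3 tilt 0.62 at [0.408  0.3075 0.2307] yaw 40.7 q6 81.0 gap 0.0089 F [ 0.3  0.5 -0. ] g 18.0 t 25.35
```

```bash
python3 -m creep '-.026 .038 0 0 0 -8;-.052 .076 0 0 0 -16;-.078 .114 0 0 0 -24;-.104 .152 0 0 0 -32;-.13 .19 0 0 0 -34.5' >/dev/null
python3 go.py .4587 -.1166 .22 75
```

```text
d [-0.1856  0.078   0.0029] rz 0.6 tilt 0.02 at [0.4294 0.0825 0.223 ] yaw 75.6 q6 19.0 gap 0.0089 F [ 1.9  0.  -0.5] g 18.0 t 25.85
```

```bash
python3 -m creep '-.044 .018 0 0 0 .6;-.088 .036 0 0 0 .6;-.132 .054 0 0 0 .6;-.176 .074 .0 0 0 .6;-.186 .078 .01 0 0 .6' >/dev/null
python3 -m creep '0 0 0.04 0 0 0;0 0 0.08 0 0 0;0 0 .1 0 0 0;0 0 .1 0 0 0;0 0 .1 0 0 0'>/dev/null
python3 go.py .4587 -.1166 .082 75
```

```text
d [-0.0008  0.0015  0.0315] rz -0.3 tilt 0.07 at [ 0.4575 -0.1155  0.1135] yaw 74.7 q6 -5.0 gap 0.0089 F [ 0.1 -0.6  0.1] g 18.0 t 26.85
```

```bash
python3 -m creep '-.001 .0015 .013 0 0 0;-.001 .0015 .024 0 0 0;-.001 .0015 .029 0 0 0;-.001 .0015 .031 0 0 0;-.001 .0015 .032 0 0 0' >/dev/null
python3 -m creep '0 0 0 0 0 0;0 0 0 0 0 0'>/dev/null
python3 go.py .4587 -.1166 .0817 75
python3 -m creep '0 0 0 0 0 0;0 0 0 0 0 0;0 0 -.03 0 0 0;0 0 -.08 0 0 0;0 0 -.12 0 0 0' .04 >/dev/null
python3 -m creep '-.05 .0 -.03 0 0 0;-.1 0 -.06 0 0 0;-.13 0 -.08 0 0 0;-.13 0 -.08 0 0 0;-.13 0 -.08 0 0 0' >/dev/null
python3 snap.py fin
python3 -c "
import cv2;from station import *
cv2.imwrite('pics/finc.png',cv2.imread('pics/fin.png'));print(observe()['t'],observe()['ee_pos'])"
```

```text
d [ 0.0007 -0.0008  0.0002] rz -0.4 tilt 0.04 at [ 0.4593 -0.1175  0.0819] yaw 74.6 q6 -5.0 gap 0.009 F [-0.   0.1  0.1] g 18.0 t 27.55
28.6 [ 0.42444172 -0.24249897  0.28111002]
```

View pics/finc.png

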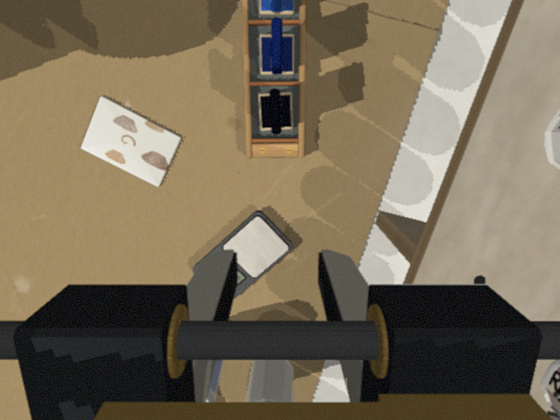

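fin shows deep standing centred and square in its bay at (277,52), with navy undisturbed at (275,112) and mid next in the row. I hand in.

```bash
python3 -c "
from station import *
print(job_done())"
```

```text
the job is handed in; nothing more can be done
None
```

I placed all four blue tiles in the inner bays, running pale, light, mid, deep from the white end to the navy end, and handed the job in at about 29 s; the hand-in returned no verdict.

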